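Make up two stitching kits

ROBOT

A 7-joint arm with a two-finger parallel gripper is mounted at the origin on a cart in front of the work surface, level with it; the furniture and walls round the work are solid. World frame = base frame: x ahead of the robot, y to its left, z up, the work surface at z = 0. Lengths are in m, angles in rad, forces in N, time in s.
With the tool pointing down it reaches from about 0.4 to 0.85 m from the base axis. Payload 4.5 kg.
Tool frame: the origin (TCP) lies midway between the tips of the shut fingers; the grasp point (between the pads) lies grasp_offset behind it (grasp_offset is the distance from the TCP to the grasp point, in m); z points along the fingers, y is the line along which they close (so a half turn about z gives the same grasp; the last joint's range is limited). The gripper opens to 85 mm and grips with 20 to 120 N. Pads are 22 mm wide; open, the fingers measure 114 mm over their backs; the gripper's body (76 mm by 85 mm) begins 54 mm behind the grasp point. The pads swing forward as they close: fully open they stand 13 mm farther back than shut.
Start: joints at [1.342, 0.689, -0.195, 1.565, 0.157, 0.902, -0.215], TCP at [0.162, -0.604, 0.231] pointing down, gripper open.
Joint ranges: [-3.01, 3.01], [-0.46, 2.08], [-1.47, 1.51], [0.13, 2.56], [-1, 4.14], [0.04, 2.09], [-2.66, 2.66]. Speed limits (rad/s): [2.57, 2.57, 3.14, 3.14, 3.14, 3.14, 3.14].

INTERFACE

Orientations are given as a unit quaternion [w, x, y, z].
In Python, from cell import * gives the robot as it stands.
- The arm moves only by the shell command python3 -m creep 'ROWS' [FORCE]. ROWS is a JSON object whose one key "deltas" holds a list that holds one entry, the list of rows, each a list of 5 numbers: the finger opening in cm, from 0 to 8.54, then the shift along the tool's x, y, z in cm, then the turn about the tool's z in rad. A call has 1 to 12 rows; each row is the pose to reach, as a shift and turn from the pose commanded when the call began, along the tool's axes at that moment; what a row does not reach only later rows make up. A row lasts 1/12 s, in which the tool goes at most 41.7 mm and 7.16 degrees, less where a joint would pass 70% of its speed; a pose out of reach is approached as far as the arm can. A call with a gripper value outside its range is refused whole. The fingers move at their own pace and stop on an object; FORCE is the grip in N (left out, the last holds). Time passes only in rows, so rows that repeat a pose let the fingers close. It gives the time, the measured TCP pose, the force, the opening and the grip force at its end, in the units of the state.
- read_state(): the state, without advancing time (a new reading comes with each control period).
- get_image(name): name is "scene" or "top"; returns (picture, depth): 420x560x3 uint8, red, green, blue; 420x560 float32, m along the optical axis (not along the pixel's ray), 0 where there is no reading.
- calibration(name): a dict with "K" (3x3 intrinsics, pixels), "pose" (4x4, takes a point from camera to world coordinates). Camera axes: x right, y up, looking along -z (the intrinsics and any distortion apply to the point x, -y, -z); pixel columns grow to the right and rows downward; lengths in m; the calibration is good to about 2 mm. A picture is of the moment at which its call begins. calibration takes no time and is no camera call.
- hand_in(): hands the job in; it is judged then, once.
The state is a dict: "t": time; "joint_pos": joint angles; "joint_velocities": joint speeds; "joint_efforts": joint torques, N m; "position": TCP position; "ee_rot": TCP orientation; "contact_force": force on the tool from outside, world axes, zero at the start; "ft_torque": the same for the moment, N m; "gripper_width": opening from 0.0 (shut) to 1.0 (fully open); "finger_force": force on a finger pad.
Only numpy, scipy, OpenCV 4.12 (cv2) and the standard library are available. Lean on these libraries where they do the work, as an engineer would, in place of code of your own. Each camera call takes 0.05 s, during which the arm holds its last target. There are 200 camera calls.

TASK

Make up the two stitching kits from the stock in the middle of the bench: the blue tray gets the red thread spool and the block of wax, the green tray gets the brown thread spool and the tape measure. In each tray stand the spool upright in the round pocket and set the other piece, the same way up as it was, in the rectangular pocket, each right down on the pocket's floor. The beige linen spool and the brass ring belong to neither kit: leave them where they are.

Things in the scene. Friction and masses are not known exactly. Their poses are not given: they have to be found in the camera images.
- blue_tray: The blue kit tray, fixed to the bench: a slab 180 (x) x 80 (y) x 14 mm high, origin at the centre of its underside, z up. Two pockets in its top, 8 mm deep, black floors 6 mm above the bench: one round, 52 mm in diameter, centred at x = -50 mm, y = 0; one rectangular, 84 (x) x 50 mm (y), centred at x = +35 mm, y = 0. Left or right of the stock, any yaw; the trays differ only in colour.
- green_tray: The green kit tray, fixed to the bench: a slab 180 (x) x 80 (y) x 14 mm high, origin at the centre of its underside, z up. Two pockets in its top, 8 mm deep, black floors 6 mm above the bench: one round, 52 mm in diameter, centred at x = -50 mm, y = 0; one rectangular, 84 (x) x 50 mm (y), centred at x = +35 mm, y = 0. Left or right of the stock, any yaw; the trays differ only in colour.
- red_spool: Red thread on a wooden spool with pale rims 9 mm thick and a thinner waist (grip it by the upper rim), standing upright with its axis (z) vertical; origin at the centre of its underside, 40 mm in diameter over the rims and 50 mm high, with a round red paper label on its top, about 0.05 kg.
- brown_spool: Dark brown thread on a wooden spool with pale rims 9 mm thick and a thinner waist (grip it by the upper rim), standing upright with its axis (z) vertical; origin at the centre of its underside, 36 mm in diameter over the rims and 46 mm high, with a round dark brown paper label on its top, about 0.045 kg.
- linen_spool: Beige linen thread on a wooden spool with pale rims 9 mm thick and a thinner waist (grip it by the upper rim), standing upright with its axis (z) vertical; origin at the centre of its underside, 40 mm in diameter over the rims and 52 mm high, its top bare pale wood. Belongs to no kit.
- wax_block: Pale yellow block of beeswax, 32 mm (its x) x 48 mm (its y) x 22 mm high (its z), lying flat; origin at the centre of its underside; about 0.04 kg. Grip it across the 32 mm, by its upper part: in a pocket it stands 14 mm proud of the tray.
- tape_measure: Yellow and black pocket tape measure standing on edge, 34 mm thick (its x) x 68 mm long (its y, with a small metal hook at one end) x 60 mm high (its z); origin at the centre of its underside; about 0.21 kg. Grip it across the 34 mm, in its upper half.
- brass_ring: Brass-coloured ring-shaped washer former, 33 mm in diameter and 14 mm high, lying flat; origin at the centre of its underside. Belongs to no kit.
There are look-alikes about, which are no part of the job. What is shaped like the red_spool but orange or purple is not meant.

How it is judged:
At the end, for the whole second after the job is handed in: Blue tray: red spool in the round pocket, wax in the rectangular one; green tray: brown spool, tape likewise. Within 3.5 mm of the floor, tilt under 0.12 rad; spools within 12 mm of centre, tape 14, wax 28 along and 14 across; released, at rest. Linen spool and ring moved under 30 mm (x of red_spool in the frame of blue_tray between -0.062 and -0.038 m and y of red_spool in the frame of blue_tray between -0.012 and 0.012 m and z of each of red_spool, wax_block in the frame of blue_tray below 0.0095 m and angle between each of red_spool, wax_block, brown_spool, tape_measure's own z axis and vertical below 0.12 rad and linear speed of each of red_spool, wax_block, brown_spool, tape_measure below 0.02 m/s and angular speed of each of red_spool, wax_block, brown_spool, tape_measure below 0.2 rad/s and x of wax_block in the frame of blue_tray between 0.007 and 0.063 m and y of wax_block in the frame of blue_tray between -0.014 and 0.014 m and x of brown_spool in the frame of green_tray between -0.062 and -0.038 m and y of brown_spool in the frame of green_tray between -0.012 and 0.012 m and z of each of brown_spool, tape_measure in the frame of green_tray below 0.0095 m and x of tape_measure in the frame of green_tray between 0.021 and 0.049 m and y of tape_measure in the frame of green_tray between -0.014 and 0.014 m and distance of each of linen_spool, brass_ring from where it was at the start of the episode below 0.03 m); the robot touches nothing.
It fails at once if the linen spool or the brass ring, which belong to no kit, is taken or knocked away (over 30 mm) (distance of any of linen_spool, brass_ring from where it was at the start of the episode above 0.03 m).
It also fails if it takes over 90 s, if anything falls off the work surface, if the arm or the gripper's body presses on something with over 40 N, if the wrist force passes 120 N, or if a joint passes its speed limit or range.

## Working session

There is one attempt and no reset: what is moved stays moved. The work goes in short steps, Python scripts to look and compute and a shell command to move; the robot and the scene stay as the last step left them, time stands still between calls to the robot, and variables do not carry over. Pictures are saved under pics/ and viewed, at most 14 in all, crops included, and the job is handed in when it is done.

```bash
mkdir -p pics; ls
python3 - <<'E'
from cell import *
import cv2,numpy as np
s=read_state();print({k:np.round(v,3).tolist() for k,v in s.items()})
try: print(grasp_offset)
except Exception as e: print(e)
for n in("scene","top"):
    im,d=get_image(n);np.savez(f"{n}0.npz",im=im,d=d);cv2.imwrite(f"pics/{n}0.png",im[:,:,::-1]);c=calibration(n);print(n,{k:np.round(v,3).tolist() if not isinstance(v,str) else v for k,v in c.items()})
E
```

```text
pics
{'t': 0.0, 'joint_pos': [1.342, 0.69, -0.195, 1.566, 0.157, 0.903, -0.215], 'joint_velocities': [-0.001, -0.001, 0.001, -0.001, -0.001, 0.0, 0.0], 'joint_efforts': [-0.0, -53.962, -1.266, -15.855, 0.009, 0.01, -0.0], 'position': [0.162, -0.603, 0.23], 'ee_rot': [-0.001, 0.991, 0.131, -0.0], 'contact_force': [-0.764, -0.727, 0.295], 'ft_torque': [0.023, -0.008, -0.046], 'finger_force': 0.0, 'gripper_width': 1.004}
0.0187
scene {'K': [[447.971, 0.0, 281.229], [0.0, 447.971, 209.146], [0.0, 0.0, 1.0]], 'pose': [[-0.692, 0.554, -0.463, 0.072], [-0.721, -0.536, 0.438, 0.435], [-0.006, 0.637, 0.771, 0.808], [0.0, 0.0, 0.0, 1.0]]}
top {'K': [[545.532, 0.0, 283.464], [0.0, 545.532, 214.118], [0.0, 0.0, 1.0]], 'pose': [[0.012, 0.991, -0.132, 0.373], [-1.0, 0.01, -0.013, 0.005], [-0.011, 0.132, 0.991, 1.105], [0.0, 0.0, 0.0, 1.0]]}
```

View pics/top0.png

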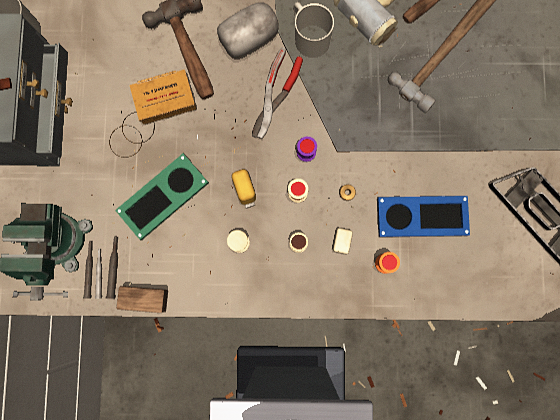

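View pics/scene0.png

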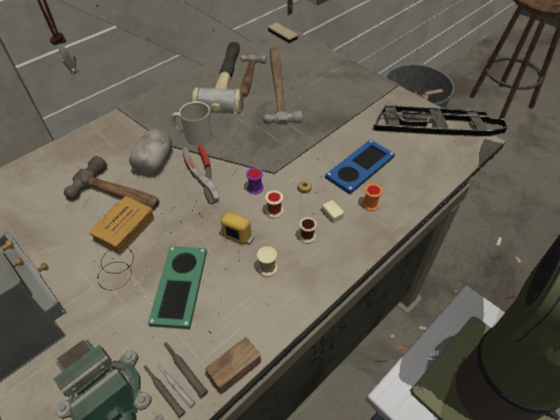

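Top view candidates:
- **Red spool:** pale rims with a red label at (298,188). The look-alikes are the purple one at (306,148) and the orange one at (388,262).
- **Brown spool:** (298,241). The linen spool is at (237,240), bare-topped.
- **Tape:** (243,187). The orange box at (163,95) is not it.
- **Wax:** (342,240).
- **Ring:** (347,192).
- **Trays:** green at (163,196), blue at (422,216).

```bash
cat > h.py <<'E'
from cell import *
import cv2,numpy as np
def plane(px,z,c):
    px=np.atleast_2d(px).astype(float);K,P=c["K"],c["pose"];K=np.array(K);P=np.array(P)
    r=np.c_[(px[:,0]-K[0,2])/K[0,0],-(px[:,1]-K[1,2])/K[1,1],-np.ones(len(px))]@P[:3,:3].T
    return (P[:3,3]+r*((z-P[2,3])/r[:,2])[:,None])[:,:2]
def cloud(d,c):
    K,P=np.array(c["K"]),np.array(c["pose"]);v,u=np.indices(d.shape)
    q=np.stack([(u-K[0,2])/K[0,0]*d,-(v-K[1,2])/K[1,1]*d,-d],-1)
    return q@P[:3,:3].T+P[:3,3]
def rect(p):
    (cx,cy),(w,h),a=cv2.minAreaRect((p*1000).astype(np.float32))
    if w<h:a+=90;w,h=h,w
    return np.round([cx,cy,w,h],1),round((a+90)%180-90,1)  # mm, long-axis yaw deg
def blob(m,near):
    n,l,s,c=cv2.connectedComponentsWithStats(m.astype(np.uint8))
    i=1+np.argmin([np.hypot(*(c[k]-near))+(1e4 if s[k,4]<25 else 0) for k in range(1,n)])
    return l==i
def items(n,objs,f=None):
    c=calibration(n)
    if f: z=np.load(f);im,d=z["im"],z["d"]
    else: im,d=get_image(n)
    W=cloud(d,c)
    for k,(px,h) in objs.items():
        b=blob((abs(W[...,2]-h)<.006)&(d>0),px);v,u=np.nonzero(b)
        p=plane(np.c_[u,v],h,c);print(k,"z",round(float(np.median(W[b][:,2])),4),"mean",np.round(p.mean(0)*1000,1),"rect",*rect(p))
    return im,d,W,c
E
python3 - <<'E'
from h import *
O=dict(red=((298,188),.05),brown=((298,241),.046),linen=((237,240),.052),wax=((342,240),.022),tape=((243,187),.06),ring=((347,192),.014),purple=((306,148),.05),orange=((388,262),.05))
im,d,W,c=items("top",O,"top0.npz")
hsv=cv2.cvtColor(im,cv2.COLOR_RGB2HSV)
for n,lo,hi,px in(("blue",100,125,(422,216)),("green",60,95,(163,196))):
    m=blob(cv2.inRange(hsv,(lo,90,30),(hi,255,255))>0,px).astype(np.uint8)
    cs,hi_=cv2.findContours(m,cv2.RETR_CCOMP,cv2.CHAIN_APPROX_NONE)
    for q,hh in zip(cs,hi_[0]):
        if len(q)>40: print(n,"hole" if hh[3]>=0 else "outer",*rect(plane(q[:,0],.014,c)))
cv2.imwrite("pics/crop.png",cv2.resize(im[130:285,210:480],None,fx=2.9,fy=2.9,interpolation=cv2.INTER_CUBIC)[:,:,::-1])
# tallest other obstacles
for k in ((305,25),(248,30),(285,90),(200,60)): print(k,W[k[1],k[0]].round(3))
E
```

```text
red z 0.0505 mean [563.9  -8.7] rect [564.3  -8.5  37.9  37.3] 0.6
brown z 0.0464 mean [459.6 -11.3] rect [459.4 -11.4  35.1  33.1] 0.6
linen z 0.0519 mean [460.1 107.9] rect [460.5 107.9  38.9  36.9] -89.4
wax z 0.0215 mean [464.7 -99.3] rect [464.6 -99.2  47.7  31.5] -11.5
tape z 0.0586 mean [568.6  98.6] rect [569.   98.7  60.1  32.3] 20.4
ring z 0.0133 mean [ 563.9 -109.7] rect [ 563.6 -110.3   30.8   30.5] 0.6
purple z 0.0507 mean [649.5 -26. ] rect [649.1 -25.7  38.7  37.7] 0.5
orange z 0.0505 mean [ 421.9 -185.8] rect [ 422.4 -185.8   38.6   38.4] -0.6
blue outer [ 517.7 -262.3  180.3   80.4] -88.5
blue hole [ 515.7 -211.7   52.5   50.7] -89.4
blue hole [ 518.6 -297.2   86.7   50.7] -89.4
green outer [552.7 266.6 179.3  81. ] -48.1
green hole [529.8 293.2  86.   52. ] -47.9
green hole [586.2 229.8  53.2  51.7] -43.3
(305, 25) [ 0.919 -0.022  0.02 ]
(248, 30) [0.884 0.094 0.067]
(285, 90) [0.778 0.019 0.017]
(200, 60) [0.843 0.198 0.015]
```

View pics/crop.png

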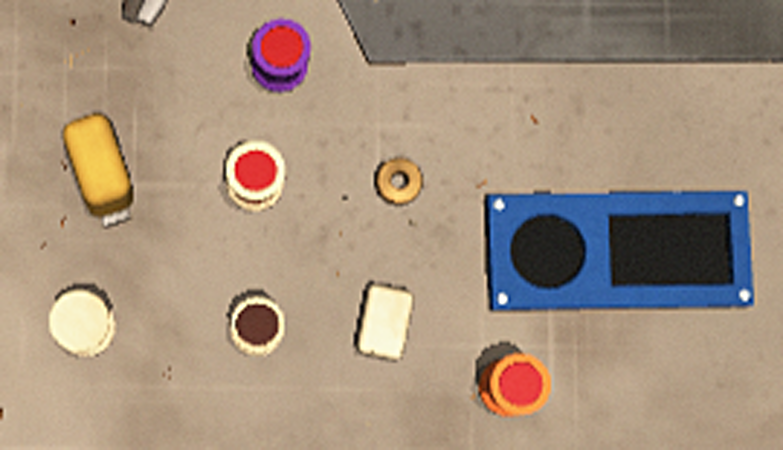

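The crop confirms it: the red spool with pale rims is at crop (256,171), separate from purple (281,50) and orange (519,382). Brown is at (257,325), wax at (385,320) and tape at (97,165).

```bash
cat > go.py <<'E'
# usage: go.py x y z(mm TCP) [closing-direction deg]  -> shift in tool axes cm, turn rad
import sys;from cell import *;import numpy as np
from scipy.spatial.transform import Rotation as Ro
s=read_state();q=np.array(s["ee_rot"]);R=Ro.from_quat(q[[1,2,3,0]]).as_matrix();p=np.array(s["position"])
h=np.degrees(np.arctan2(R[1,1],R[0,1]))
print("t",s["t"],"pos",(p*1000).round(1),"closing",h.round(1),"tilt",np.degrees(np.arccos(-R[2,2])).round(2),"j",np.round(s["joint_pos"],2),"F",np.round(s["contact_force"],1),"w",np.round(s["gripper_width"],3),"ff",np.round(s["finger_force"],1))
if len(sys.argv)>3:
    a=[float(v) for v in sys.argv[1:]]
    print("shift cm",(R.T@(np.array(a[:3])/1000-p)*100).round(2),"turn",[round(float(np.radians(((h-a[3]+o+90)%180)-90-o)),3) for o in (0,)] if len(a)>3 else "")
E
python3 go.py 564 -9 150
python3 - <<'E'
from h import *
z=np.load("top0.npz");c=calibration("top");W=cloud(z["d"],c)
m=(W[...,2]>.008)&(abs(W[...,0]-.568)<.06)&(abs(W[...,1]-.0986)<.05)
P=W[m]
for a,b in((.008,.03),(.03,.05),(.05,.07)):
    s=P[(P[:,2]>a)&(P[:,2]<b)];print(a,len(s),*rect(s[:,:2]),s[:,:2].mean(0).round(4))
E
```

```text
t 0.1 pos [ 162.2 -603.   230.5] closing -74.9 tilt 0.1 j [ 1.34  0.69 -0.19  1.57  0.16  0.9  -0.22] F [ 0.3 -0.6 -0.1] w 0.997 ff 0.0
shift cm [ 54.24 -46.9    8.13] turn 
0.008 63 [540.9  80.5  53.7  14.6] -81.1 [0.5391 0.089 ]
0.03 41 [561.7  95.5  45.   34.3] 20.7 [0.5471 0.0898]
0.05 503 [570.1  98.7  61.6  33.5] 19.6 [0.5688 0.0983]
```

```bash
python3 -m creep '{"deltas":[[[7,3,-2.6,0,0],[7,6.1,-5.2,0.5,0],[7,9.1,-7.9,1,0],[7,12,-10.4,1.5,0],[7,15,-13,2,0],[7,18,-15.6,2.5,0],[7,21,-18.2,3,0],[7,24,-20.8,3.5,0],[7,27,-23.4,4,0],[7,27,-23.4,4,0],[7,27,-23.4,4,0],[7,27,-23.4,4,0]]]}' 40; python3 go.py 564 -9 150
```

```text
t: 1.1
position: [0.362, -0.3077, 0.1912]
ee_rot: [0.0, 0.991, 0.131, -0.0]
contact_force: [-0.2, -0.7, 0.8]
gripper_width: 0.82
finger_force: 0.0
t 1.1 pos [ 362.  -307.7  191.2] closing -74.9 tilt 0.05 j [ 0.69  0.56 -0.13  2.05  0.14  0.54 -0.85] F [-0.2 -0.7  0.8] w 0.82 ff 0.0
shift cm [ 27.28 -23.59   4.09] turn
```

```bash
python3 -m creep '{"deltas":[[[7,3,-2.6,0.5,0],[7,6,-5.2,1,0],[7,9,-7.8,1.5,0],[7,12,-10.4,2,0],[7,15,-13,2.5,0],[7,18,-15.6,3,0],[7,21,-18.2,3.5,0],[7,24,-20.8,4,0],[7,27.3,-23.6,4.1,0],[7,27.3,-23.6,4.1,0],[7,27.3,-23.6,4.1,0],[7,27.3,-23.6,4.1,0]]]}'; python3 go.py 564 -9 25
```

```text
t: 2.1
position: [0.5642, -0.0112, 0.1501]
ee_rot: [0.001, 0.992, 0.13, -0.001]
contact_force: [0.1, -0.9, 0.8]
gripper_width: 0.819
finger_force: 0.0
t 2.1 pos [564.2 -11.2 150.1] closing -75.1 tilt 0.11 j [-0.04  0.72 -0.03  1.83  0.04  0.59 -1.41] F [ 0.1 -0.9  0.8] w 0.819 ff 0.0
shift cm [ 0.05 -0.24 12.51] turn
```

```bash
python3 -m creep '{"deltas":[[[7,0,-0.2,3,0],[7,0,-0.2,6,0],[7,0,-0.2,9,0],[7,0,-0.2,11,0],[7,0,-0.2,12,0],[7,0,-0.2,12.5,0],[7,0,-0.2,12.5,0],[7,0,-0.2,12.5,0],[3.5,0,-0.2,12.5,0],[3.5,0,-0.2,12.5,0],[3.5,0,-0.2,12.5,0],[3.5,0,-0.2,12.5,0]]]}'; python3 -m creep '{"deltas":[[[3.5,0,0,0,0],[3.5,0,0,0,0],[3.5,0,0,0,0],[3.5,0,0,0,0]]]}';  python3 go.py 564 -9 25
```

```text
t: 3.1
position: [0.5653, -0.0068, 0.0266]
ee_rot: [0.0, 0.991, 0.131, 0.001]
contact_force: [-1.2, -0.0, 6.7]
gripper_width: 0.421
finger_force: 39.2
t: 3.43
position: [0.5652, -0.0068, 0.0266]
ee_rot: [0.0, 0.991, 0.131, 0.001]
contact_force: [-0.0, 0.3, 5.2]
gripper_width: 0.419
finger_force: 39.2
t 3.4333 pos [565.2  -6.8  26.6] closing -74.9 tilt 0.15 j [-0.06  0.92 -0.02  1.88  0.06  0.33 -1.43] F [-0.   0.3  5.2] w 0.419 ff 39.2
shift cm [-0.18  0.18  0.16] turn
```

```bash
python3 -m creep '{"deltas":[[[3.5,0,0,-1,0],[3.5,0,0,-2,0],[3.5,0,0,-4,0],[3.5,0,0,-7,0],[3.5,0,0,-10,0],[3.5,0,0,-10,0],[3.5,0,0,-10,0]]]}'; python3 go.py 516.4 -212.3 126
python3 - <<'E'
from h import *
im,d=get_image("scene");cv2.imwrite("pics/lift1.png",cv2.resize(im[100:260,190:390],None,fx=3.7,fy=3.7,interpolation=cv2.INTER_CUBIC)[:,:,::-1])
E
```

```text
t: 4.02
position: [0.5656, -0.0066, 0.1279]
ee_rot: [0.0, 0.991, 0.131, 0.002]
contact_force: [0.2, 0.7, -1.5]
gripper_width: 0.42
finger_force: 40.0
t 4.0167 pos [565.6  -6.6 127.9] closing -74.9 tilt 0.28 j [-0.05  0.75 -0.03  1.85  0.05  0.53 -1.42] F [ 0.2  0.7 -1.5] w 0.42 ff 40.0
shift cm [-10.09  18.58   0.16] turn
```

View pics/lift1.png

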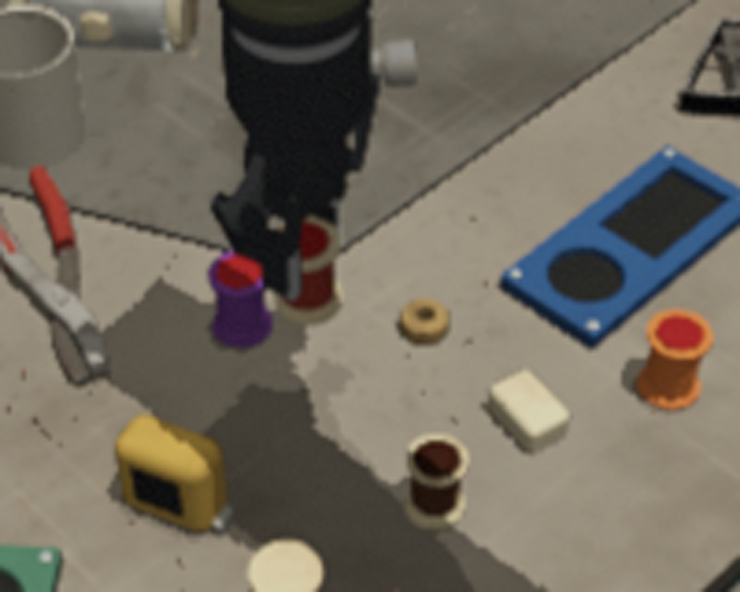

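The red spool hangs upright in the fingers at crop (312,260). Next I move it over the blue round pocket.

```bash
python3 -m creep '{"deltas":[[[3.5,-1,2,0,0],[3.5,-2.5,4.7,0,0],[3.5,-4,7.5,0,0],[3.5,-5.5,10.3,0,0],[3.5,-7,13.1,0,0],[3.5,-8.5,15.9,0,0],[3.5,-9.5,17.8,0,0],[3.5,-9.9,18.6,0,0],[3.5,-9.9,18.6,0,0],[3.5,-9.9,18.6,0,0],[3.5,-9.9,18.6,0,0]]]}'; python3 go.py 518 -212 34
```

```text
t: 4.98
position: [0.5175, -0.2092, 0.125]
ee_rot: [-0.001, 0.991, 0.133, 0.0]
contact_force: [0.7, -0.1, -0.1]
gripper_width: 0.422
finger_force: 40.0
t 4.9833 pos [ 517.5 -209.2  125. ] closing -74.7 tilt 0.12 j [ 0.36  0.75 -0.09  1.87  0.12  0.53 -1.12] F [ 0.7 -0.1 -0.1] w 0.422 ff 40.0
shift cm [-0.03  0.31  9.09] turn
```

```bash
python3 -m creep '{"deltas":[[[3.5,0,0.3,2,0],[3.5,0,0.3,4,0],[3.5,0,0.3,6,0],[3.5,0,0.3,7.5,0],[3.5,0,0.3,8.3,0],[3.5,0,0.3,8.8,0],[3.5,0,0.3,9.1,0],[3.5,0,0.3,9.1,0],[3.5,0,0.3,9.1,0]]]}'; python3 go.py 518 -212 33
```

```text
t: 5.73
position: [0.5182, -0.2148, 0.0349]
ee_rot: [0.0, 0.991, 0.131, 0.001]
contact_force: [0.8, -0.4, -0.4]
gripper_width: 0.421
finger_force: 40.0
t 5.7333 pos [ 518.2 -214.8   34.9] closing -74.9 tilt 0.07 j [ 0.35  0.91 -0.06  1.89  0.14  0.34 -1.13] F [ 0.8 -0.4 -0.4] w 0.421 ff 40.0
shift cm [ 0.05 -0.27  0.19] turn
```

```bash
python3 -m creep '{"deltas":[[[3.5,0,-0.2,0.1,0],[3.5,0,-0.2,0.2,0],[3.5,0,-0.2,0.2,0],[3.5,0,-0.2,0.2,0]]]}'; python3 -m creep '{"deltas":[[[4.5,0,0,0,0],[5.5,0,0,0,0],[6.5,0,0,0,0],[6.5,0,0,0,0],[6.5,0,0,-2,0],[6.5,0,0,-5,0],[6.5,0,0,-8,0],[6.5,0,0,-10,0],[6.5,0,0,-10,0],[6.5,0,0,-10,0]]]}'; python3 go.py 464.7 -99.3 140 78.5
```

```text
t: 6.07
position: [0.5174, -0.2129, 0.0328]
ee_rot: [0.0, 0.991, 0.131, 0.0]
contact_force: [0.4, 0.9, 2.1]
gripper_width: 0.418
finger_force: 40.3
t: 6.9
position: [0.5177, -0.2133, 0.1333]
ee_rot: [0.001, 0.991, 0.131, 0.001]
contact_force: [-0.8, 0.1, -0.7]
gripper_width: 0.759
finger_force: 0.0
t 6.9 pos [ 517.7 -213.3  133.3] closing -75.0 tilt 0.14 j [ 0.36  0.74 -0.09  1.86  0.12  0.55 -1.12] F [-0.8  0.1 -0.7] w 0.759 ff 0.0
shift cm [ -2.16 -12.39  -0.69] turn [0.463]
```

```bash
python3 -m creep '{"deltas":[[[6.5,-0.4,-2,0,0.1],[6.5,-0.8,-5,0,0.2],[6.5,-1.3,-8,0,0.3],[6.5,-1.8,-11,0,0.4],[6.5,-2.2,-12.4,0,0.463],[6.5,-2.2,-12.4,0,0.463],[6.5,-2.2,-12.4,0,0.463],[6.5,-2.2,-12.4,0,0.463]]]}'; python3 go.py 464.7 -99.3 9 78.5
```

```text
t: 7.57
position: [0.464, -0.1, 0.1317]
ee_rot: [0.0, 0.995, -0.1, -0.0]
contact_force: [-0.1, -0.1, -0.8]
gripper_width: 0.761
finger_force: 0.0
t 7.5667 pos [ 464.  -100.   131.7] closing -101.5 tilt 0.06 j [ 0.08  0.67  0.05  2.11 -0.09  0.36 -1.56] F [-0.1 -0.1 -0.8] w 0.761 ff 0.0
shift cm [ 0.06 -0.09 12.27] turn [0.001]
```

```bash
python3 -m creep '{"deltas":[[[6.5,0,0,3,0],[6.5,0,0,6,0],[6.5,0,0,9,0],[6.5,0,0,11,0],[6.5,0,0,12,0],[6.5,0,0,12.3,0],[6.5,0,0,12.3,0],[6.5,0,0,12.3,0],[2.4,0,0,12.3,0],[2.4,0,0,12.3,0],[2.4,0,0,12.3,0],[2.4,0,0,12.3,0]]]}'; python3 -m creep '{"deltas":[[[2.4,0,0,0,0],[2.4,0,0,0,0],[2.4,0,0,0,0],[2.4,0,0,0,0]]]}' ; python3 go.py 464.7 -99.3 9 78.5
```

```text
t: 8.57
position: [0.4643, -0.0991, 0.0104]
ee_rot: [0.0, 0.995, -0.1, 0.001]
contact_force: [-0.2, -0.8, 6.2]
gripper_width: 0.364
finger_force: 39.6
t: 8.9
position: [0.4643, -0.0991, 0.0104]
ee_rot: [0.0, 0.995, -0.1, 0.001]
contact_force: [-0.6, -0.0, 6.1]
gripper_width: 0.364
finger_force: 39.7
t 8.9 pos [464.3 -99.1  10.4] closing -101.5 tilt 0.11 j [ 0.11  0.92  0.01  2.15 -0.1   0.07 -1.56] F [-0.6 -0.   6.1] w 0.364 ff 39.7
shift cm [0.04 0.01 0.14] turn [0.0]
```

```bash
python3 -m creep '{"deltas":[[[2.4,0,0,-1,0],[2.4,0,0,-2,0],[2.4,0,0,-4,0],[2.4,0,0,-7,0],[2.4,0,0,-10,0],[2.4,0,0,-11,-0.1],[2.4,0,0,-11,-0.2],[2.4,0,0,-11,-0.3],[2.4,0,0,-11,-0.4],[2.4,0,0,-11,-0.5],[2.4,0,0,-11,-0.6],[2.4,0,0,-11,-0.6]]]}'; python3 go.py 518.6 -297.3 120 1.5
```

```text
t: 9.9
position: [0.4636, -0.0992, 0.1204]
ee_rot: [0.0, 0.98, 0.2, 0.0]
contact_force: [-0.3, 0.9, -0.9]
gripper_width: 0.363
finger_force: 40.1
t 9.9 pos [463.6 -99.2 120.4] closing -67.0 tilt 0.06 j [ 0.17  0.69 -0.08  2.12  0.16  0.34 -1.22] F [-0.3  0.9 -0.9] w 0.363 ff 40.1
shift cm [-2.69 20.38  0.05] turn [-1.195]
```

```bash
python3 -m creep '{"deltas":[[[2.4,-0.2,1.5,0,-0.1],[2.4,-0.5,3.5,0,-0.2],[2.4,-0.8,5.5,0,-0.3],[2.4,-1,7.5,0,-0.4],[2.4,-1.3,9.5,0,-0.5],[2.4,-1.5,11.5,0,-0.6],[2.4,-1.8,13.5,0,-0.7],[2.4,-2,15.5,0,-0.8],[2.4,-2.3,17.5,0,-0.9],[2.4,-2.5,19,0,-1],[2.4,-2.7,20.2,0,-1.1],[2.4,-2.7,20.4,0,-1.195]]]}';python3 -m creep '{"deltas":[[[2.4,0,0,0,0],[2.4,0,0,0,0],[2.4,0,0,0,0]]]}'; python3 go.py 518.6 -297.3 16.5 1.5
python3 - <<'E'
from h import *
im,d=get_image("top");cv2.imwrite("pics/wax1.png",cv2.resize(im[130:285,300:500],None,fx=3.7,fy=3.7,interpolation=cv2.INTER_CUBIC)[:,:,::-1])
E
```

```text
t: 10.9
position: [0.5176, -0.3011, 0.1197]
ee_rot: [0.001, 0.699, 0.715, -0.001]
contact_force: [0.5, -0.4, 0.4]
gripper_width: 0.364
finger_force: 40.1
t: 11.15
position: [0.5179, -0.2966, 0.1196]
ee_rot: [-0.0, 0.699, 0.715, -0.0]
contact_force: [-0.2, 0.5, 0.5]
gripper_width: 0.364
finger_force: 40.0
t 11.15 pos [ 517.9 -296.6  119.6] closing 1.2 tilt 0.03 j [ 0.73  0.84 -0.51  1.74  0.58  0.72 -0.07] F [-0.2  0.5  0.5] w 0.364 ff 40.0
shift cm [-0.07  0.07 10.31] turn [-0.005]
```

View pics/wax1.png

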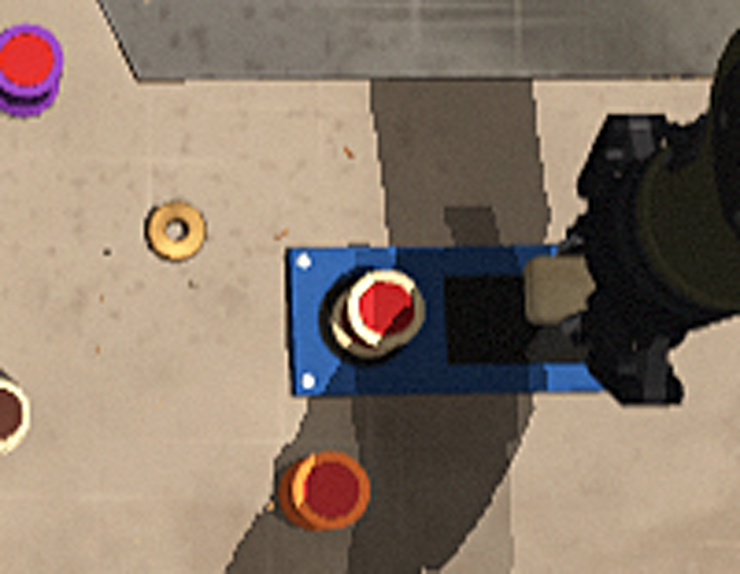

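The red spool stands in the round pocket, crop (380,315). The wax is held square to the rectangular pocket at crop (560,290). Lowering it now.

```bash
python3 -m creep '{"deltas":[[[2.4,0,0,3,0],[2.4,0,0,6,0],[2.4,0,0,8,0],[2.4,0,0,9.3,0],[2.4,0,0,9.9,0],[2.4,0,0,10.2,0],[2.4,0,0,10.4,0],[2.4,0,0,10.4,0],[2.4,0,0,10.4,0]]]}'; python3 go.py 518.6 -297.3 16.4 1.5
```

```text
t: 11.95
position: [0.5192, -0.2977, 0.0166]
ee_rot: [0.001, 0.699, 0.715, 0.0]
contact_force: [0.7, -0.4, -0.8]
gripper_width: 0.363
finger_force: 40.0
t 11.95 pos [ 519.2 -297.7   16.6] closing 1.4 tilt 0.15 j [ 0.67  0.99 -0.39  1.77  0.7   0.53 -0.16] F [ 0.7 -0.4 -0.8] w 0.363 ff 40.0
shift cm [ 0.04 -0.06  0.02] turn [-0.002]
```

Still no contact, so I lower a touch more and release.

```bash
python3 -m creep '{"deltas":[[[2.4,0,0,0.1,0],[2.4,0,0,0.15,0],[2.4,0,0,0.15,0]]]}'; python3 -m creep '{"deltas":[[[4,0,0,0,0],[5.5,0,0,0,0],[6.5,0,0,0,0],[6.5,0,0,-0.5,0],[6.5,0,0,-2,0],[6.5,0,0,-5,0],[6.5,0,0,-8,0],[6.5,0,0,-11,0],[6.5,0,0,-12,0],[6.5,0,0,-12,0],[6.5,0,0,-12,0]]]}'; python3 go.py 459.6 -11.3 140 -80
```

```text
t: 12.2
position: [0.5192, -0.2977, 0.0164]
ee_rot: [0.001, 0.699, 0.715, 0.0]
contact_force: [-3.0, 1.1, 13.9]
gripper_width: 0.366
finger_force: 41.7
t: 13.12
position: [0.518, -0.2976, 0.1338]
ee_rot: [0.0, 0.699, 0.715, -0.0]
contact_force: [-0.1, -0.0, -0.7]
gripper_width: 0.762
finger_force: 0.0
t 13.1167 pos [ 518.  -297.6  133.8] closing 1.4 tilt 0.03 j [ 0.74  0.82 -0.52  1.73  0.57  0.75 -0.05] F [-0.1 -0.  -0.7] w 0.762 ff 0.0
shift cm [28.76 -5.16 -0.64] turn [1.42]
```

```bash
python3 -m creep '{"deltas":[[[6.5,2,-0.3,0,0],[6.5,5,-0.8,0,0],[6.5,8,-1.4,0,0],[6.5,11,-2,0,0],[6.5,14,-2.5,0,0],[6.5,17,-3,0,0],[6.5,20,-3.6,0,0],[6.5,23,-4.1,0,0],[6.5,26,-4.7,0,0],[6.5,28,-5.1,0,0],[6.5,28.8,-5.2,0,0],[6.5,28.8,-5.2,0,0]]]}'; python3 -m creep '{"deltas":[[[6.5,0,0,0,0],[6.5,0,0,0,0]]]}'; python3 go.py 459.6 -11.3 22
python3 - <<'E'
from h import *
items("top",dict(red=((400,216),.056),wax=((441,215),.028)))
E
```

```text
t: 14.12
position: [0.4582, -0.0087, 0.1328]
ee_rot: [-0.001, 0.697, 0.717, -0.001]
contact_force: [0.4, -0.3, -0.1]
gripper_width: 0.761
finger_force: 0.0
t: 14.28
position: [0.4592, -0.0127, 0.1332]
ee_rot: [0.0, 0.7, 0.715, -0.001]
contact_force: [-0.5, -0.3, -1.0]
gripper_width: 0.761
finger_force: 0.0
t 14.2833 pos [459.2 -12.7 133.2] closing 1.2 tilt 0.11 j [ 0.17  0.68 -0.39  2.14  0.6   0.43 -0.67] F [-0.5 -0.3 -1. ] w 0.761 ff 0.0
shift cm [ 0.16  0.06 11.12] turn 
red z 0.0565 mean [ 522.2 -216.3] rect [ 523.4 -216.    39.7   23.9] 81.0
wax z 0.0275 mean [ 518.7 -294.8] rect [ 518.7 -294.3   48.    30.1] -89.4
```

```bash
python3 -m creep '{"deltas":[[[6.5,0.1,0,3,0],[6.5,0.1,0,6,0],[6.5,0.1,0,8.5,0],[6.5,0.1,0,10,0],[6.5,0.1,0,10.8,0],[6.5,0.1,0,11.1,0],[6.5,0.1,0,11.1,0],[6.5,0.1,0,11.1,0],[2.9,0.1,0,11.1,0],[2.9,0.1,0,11.1,0],[2.9,0.1,0,11.1,0],[2.9,0.1,0,11.1,0]]]}'; python3 -m creep '{"deltas":[[[2.9,0,0,0,0],[2.9,0,0,0,0],[2.9,0,0,0,0]]]}' ; python3 go.py; python3 -m creep '{"deltas":[[[2.9,0,0,-1,0],[2.9,0,0,-2,0],[2.9,0,0,-4,0],[2.9,0,0,-7,0],[2.9,0,0,-10,0],[2.9,0,0,-12,0],[2.9,0,0,-12,0],[2.9,0,0,-12,0]]]}'; python3 go.py 586 229.4 140
python3 - <<'E'
from h import *
im,d=get_image("top");cv2.imwrite("pics/brown1.png",cv2.resize(im[130:285,210:480],None,fx=2.9,fy=2.9,interpolation=cv2.INTER_CUBIC)[:,:,::-1])
E
```

```text
t: 15.33
position: [0.4598, -0.01, 0.0238]
ee_rot: [0.001, 0.699, 0.715, 0.001]
contact_force: [-0.6, -0.1, 6.8]
gripper_width: 0.366
finger_force: 38.9
t: 15.58
position: [0.4598, -0.01, 0.0238]
ee_rot: [0.001, 0.699, 0.715, 0.001]
contact_force: [-0.2, 0.1, 6.3]
gripper_width: 0.37
finger_force: 39.0
t 15.5833 pos [459.8 -10.   23.8] closing 1.3 tilt 0.1 j [-0.03  0.89 -0.08  2.19  0.79  0.08 -0.84] F [-0.2  0.1  6.3] w 0.37 ff 39.0
t: 16.25
position: [0.4599, -0.0101, 0.1439]
ee_rot: [0.001, 0.699, 0.715, 0.001]
contact_force: [-0.3, 0.6, -0.6]
gripper_width: 0.372
finger_force: 39.7
t 16.25 pos [459.9 -10.1 143.9] closing 1.3 tilt 0.17 j [ 0.2   0.66 -0.44  2.13  0.61  0.47 -0.69] F [-0.3  0.6 -0.6] w 0.372 ff 39.7
shift cm [23.65 13.15  0.43] turn
```

View pics/brown1.png

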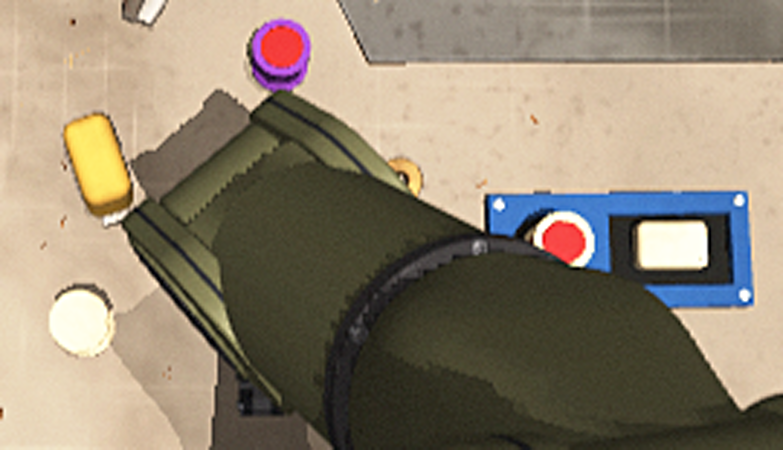

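The wax lies square in the blue rectangular pocket at crop (672,245), and the red spool is beside it at (563,240), partly hidden by the arm. The brown spool is gripped.

```bash
python3 -m creep '{"deltas":[[[2.9,2,1.1,0,0],[2.9,4.4,2.4,0,0],[2.9,6.8,3.8,0,0],[2.9,9.2,5.1,0,0],[2.9,11.6,6.4,0,0],[2.9,14,7.7,0,0],[2.9,16.4,9.1,0,0],[2.9,18.8,10.4,0,0],[2.9,21.2,11.7,0,0],[2.9,23,12.7,0,0],[2.9,23.8,13.2,0,0],[2.9,23.8,13.2,0,0]]]}'; python3 -m creep '{"deltas":[[[2.9,0,0,0,0],[2.9,0,0,0,0],[2.9,0,0,0,0]]]}'; python3 go.py 586 230.7 30
```

```text
t: 17.3
position: [0.5851, 0.2338, 0.1412]
ee_rot: [-0.001, 0.698, 0.717, -0.0]
contact_force: [0.4, 0.3, 0.1]
gripper_width: 0.365
finger_force: 39.7
t: 17.55
position: [0.585, 0.229, 0.1423]
ee_rot: [0.0, 0.699, 0.715, -0.001]
contact_force: [0.3, -0.6, -0.9]
gripper_width: 0.371
finger_force: 39.7
t 17.55 pos [585.  229.  142.3] closing 1.3 tilt 0.15 j [-0.2   0.83 -0.46  1.62  0.48  0.8  -0.85] F [ 0.3 -0.6 -0.9] w 0.371 ff 39.7
shift cm [ 0.2   0.11 11.23] turn
```

```bash
python3 -m creep '{"deltas":[[[2.9,0.1,0.1,3,0],[2.9,0.1,0.1,6,0],[2.9,0.1,0.1,8.5,0],[2.9,0.1,0.1,10,0],[2.9,0.1,0.1,10.7,0],[2.9,0.1,0.1,11,0],[2.9,0.1,0.1,11.1,0],[2.9,0.1,0.1,11.2,0],[2.9,0.1,0.1,11.2,0],[2.9,0.1,0.1,11.2,0]]]}';  python3 go.py 586 230.7 29.8
```

```text
t: 18.38
position: [0.5872, 0.2326, 0.0319]
ee_rot: [0.0, 0.699, 0.715, 0.001]
contact_force: [-0.5, 0.3, -0.0]
gripper_width: 0.37
finger_force: 39.7
t 18.3833 pos [587.2 232.6  31.9] closing 1.4 tilt 0.1 j [-0.25  0.99 -0.38  1.66  0.57  0.6  -0.93] F [-0.5  0.3 -0. ] w 0.37 ff 39.7
shift cm [-0.19 -0.12  0.2 ] turn
```

Within 2 mm. I lower it the last 2 mm, release and retreat, then plan the tape move.

```bash
python3 -m creep '{"deltas":[[[2.9,-0.1,-0.1,0.1,0],[2.9,-0.1,-0.1,0.2,0],[2.9,-0.1,-0.1,0.25,0],[2.9,-0.1,-0.1,0.25,0]]]}'; python3 -m creep '{"deltas":[[[4,0,0,0,0],[5.5,0,0,0,0],[6.5,0,0,0,0],[6.5,0,0,-0.5,0],[6.5,0,0,-2,0],[6.5,0,0,-5,0],[6.5,0,0,-8,0],[6.5,0,0,-11,0],[6.5,0,0,-12,0],[6.5,0,0,-12,0],[6.5,0,0,-12,0]]]}'; python3 go.py 568.3 98.5 150 -69.7
```

```text
t: 18.72
position: [0.5858, 0.2317, 0.0298]
ee_rot: [0.0, 0.699, 0.716, 0.001]
contact_force: [-1.8, -1.3, 9.2]
gripper_width: 0.37
finger_force: 40.1
t: 19.63
position: [0.5854, 0.2311, 0.1482]
ee_rot: [0.0, 0.699, 0.716, -0.0]
contact_force: [0.0, -0.2, -0.2]
gripper_width: 0.762
finger_force: 0.0
t 19.6333 pos [585.4 231.1 148.2] closing 1.4 tilt 0.02 j [-0.2   0.83 -0.47  1.62  0.48  0.81 -0.84] F [ 0.  -0.2 -0.2] w 0.762 ff 0.0
shift cm [-13.21  -2.03  -0.17] turn [1.24]
```

```bash
python3 -m creep '{"deltas":[[[6.5,-1.5,-0.2,0,-0.12],[6.5,-3,-0.4,0,-0.24],[6.5,-4.5,-0.7,0,-0.36],[6.5,-6,-0.9,0,-0.48],[6.5,-7.5,-1.1,0,-0.6],[6.5,-9,-1.4,0,-0.72],[6.5,-10.5,-1.6,0,-0.84],[6.5,-12,-1.8,0,-0.96],[6.5,-13,-2,0,-1.08],[6.5,-13.2,-2,0,-1.2],[6.5,-13.2,-2,0,-1.3],[6.5,-13.2,-2,0,-1.3]]]}'; python3 go.py 568.3 98.5 145 110.4
python3 - <<'E'
from h import *
items("top",dict(brown=((181,179),.052)))
E
```

```text
t: 20.63
position: [0.5673, 0.0979, 0.146]
ee_rot: [-0.002, 0.122, 0.993, -0.0]
contact_force: [-0.4, -0.1, 0.4]
gripper_width: 0.759
finger_force: 0.0
t 20.6333 pos [567.3  97.9 146. ] closing 76.0 tilt 0.25 j [ 0.2   0.86 -0.82  1.77  0.8   0.88  0.34] F [-0.4 -0.1  0.4] w 0.759 ff 0.0
shift cm [-0.08  0.09  0.1 ] turn [-0.601]
brown z 0.0525 mean [585.4 230.4] rect [585.6 230.1  34.4  33.6] 2.0
```

```bash
python3 -m creep '{"deltas":[[[6.5,0,0,0,-0.12],[6.5,0,0,0,-0.24],[6.5,0,0,0,-0.36],[6.5,0,0,0,-0.48],[6.5,0,0,0,-0.6],[6.5,0,0,0,-0.6],[6.5,0,0,0,-0.6]]]}'; python3 go.py 568.3 98.5 27 110.4
```

```text
t: 21.27
position: [0.5681, 0.0991, 0.1474]
ee_rot: [-0.001, -0.173, 0.985, 0.0]
contact_force: [0.8, -0.1, 0.5]
gripper_width: 0.762
finger_force: 0.0
t 21.2667 pos [568.1  99.1 147.4] closing 110.0 tilt 0.1 j [ 0.26  0.91 -0.96  1.77  0.9   0.97  0.84] F [ 0.8 -0.1  0.5] w 0.762 ff 0.0
shift cm [-0.02 -0.07 12.04] turn [-0.007]
```

```bash
python3 -m creep '{"deltas":[[[6.5,0,0,3,0],[6.5,0,0,6,0],[6.5,0,0,8.5,0],[6.5,0,0,10.5,0],[6.5,0,0,11.6,0],[6.5,0,0,12,0],[6.5,0,0,12,0],[6.5,0,0,12,0],[2.6,0,0,12,0],[2.6,0,0,12,0],[2.6,0,0,12,0],[2.6,0,0,12,0]]]}' 60; python3 -m creep '{"deltas":[[[2.6,0,0,0,0],[2.6,0,0,0,0],[2.6,0,0,0,0]]]}' ; python3 go.py; python3 -m creep '{"deltas":[[[2.6,0,0,-1,0],[2.6,0,0,-2,0],[2.6,0,0,-4,0],[2.6,0,0,-7,0],[2.6,0,0,-10,0],[2.6,0,0,-12,0],[2.6,0,0,-12,0],[2.6,0,0,-12,0]]]}'; python3 go.py 529.4 292.7 148 41.7
```

```text
t: 22.27
position: [0.5694, 0.0991, 0.0296]
ee_rot: [0.001, -0.175, 0.984, -0.0]
contact_force: [-1.4, -0.2, 6.5]
gripper_width: 0.383
finger_force: 59.7
t: 22.52
position: [0.5694, 0.0991, 0.0296]
ee_rot: [0.001, -0.175, 0.984, -0.0]
contact_force: [-0.6, -0.6, 5.9]
gripper_width: 0.378
finger_force: 59.7
t 22.5167 pos [569.4  99.1  29.6] closing 110.2 tilt 0.11 j [ 0.2   1.07 -0.83  1.82  1.11  0.8   0.69] F [-0.6 -0.6  5.9] w 0.378 ff 59.7
t: 23.18
position: [0.5692, 0.0991, 0.1498]
ee_rot: [0.001, -0.176, 0.984, -0.0]
contact_force: [-0.2, -0.2, -2.3]
gripper_width: 0.376
finger_force: 60.2
t 23.1833 pos [569.2  99.1 149.8] closing 110.2 tilt 0.15 j [ 0.26  0.9  -0.96  1.77  0.9   0.97  0.85] F [-0.2 -0.2 -2.3] w 0.376 ff 60.2
shift cm [-2.96 19.54  0.18] turn [1.196]
```

```bash
python3 -m creep '{"deltas":[[[2.6,-0.2,1.5,0,0.1],[2.6,-0.5,3.2,0,0.2],[2.6,-0.8,5,0,0.3],[2.6,-1,7,0,0.4],[2.6,-1.3,9,0,0.5],[2.6,-1.6,11,0,0.6],[2.6,-1.9,13,0,0.7],[2.6,-2.2,15,0,0.8],[2.6,-2.5,17,0,0.9],[2.6,-2.8,18.5,0,1],[2.6,-3,19.5,0,1.1],[2.6,-3,19.5,0,1.196]]]}'; python3 -m creep '{"deltas":[[[2.6,0,0,0,0],[2.6,0,0,0,0],[2.6,0,0,0,0],[2.6,0,0,0,0]]]}'; python3 go.py 529.4 292.7 36 41.7
python3 - <<'E'
from h import *
im,d=get_image("scene");cv2.imwrite("pics/tape1.png",cv2.resize(im[150:350,120:320],None,fx=2.9,fy=2.9,interpolation=cv2.INTER_CUBIC)[:,:,::-1])
E
```

```text
t: 24.18
position: [0.5272, 0.2954, 0.1471]
ee_rot: [-0.002, 0.409, 0.912, 0.0]
contact_force: [-0.8, -0.5, -1.9]
gripper_width: 0.375
finger_force: 60.1
t: 24.52
position: [0.5293, 0.2912, 0.1477]
ee_rot: [-0.0, 0.409, 0.913, -0.001]
contact_force: [0.4, 0.1, -2.0]
gripper_width: 0.38
finger_force: 60.1
t 24.5167 pos [529.3 291.2 147.7] closing 41.7 tilt 0.08 j [-0.22  0.84 -0.65  1.69  0.65  0.84 -0.43] F [ 0.4  0.1 -2. ] w 0.38 ff 60.1
shift cm [ 0.11  0.12 11.17] turn [0.001]
```

View pics/tape1.png

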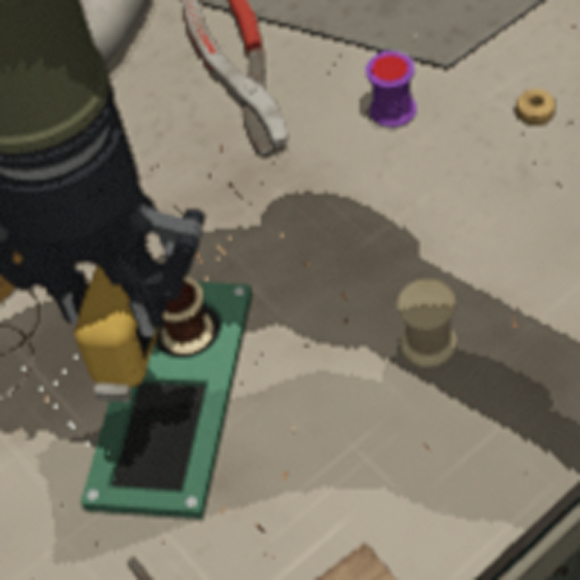

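The tape is held level above the green tray, crop (112,345), and the brown spool stands in its pocket at (186,315). Lowering the tape.

```bash
python3 -m creep '{"deltas":[[[2.6,0,0.1,3,0],[2.6,0,0.1,6,0],[2.6,0,0.1,8.5,0],[2.6,0,0.1,10,0],[2.6,0,0.1,10.6,0],[2.6,0,0.1,10.9,0],[2.6,0,0.1,11,0],[2.6,0,0.1,11.1,0],[2.6,0,0.1,11.1,0],[2.6,0,0.1,11.1,0]]]}';  python3 go.py 529.4 292.7 35.6
```

```text
t: 25.4
position: [0.5307, 0.2933, 0.0383]
ee_rot: [0.0, 0.409, 0.912, 0.001]
contact_force: [0.1, 0.9, -1.7]
gripper_width: 0.381
finger_force: 60.1
t 25.4 pos [530.7 293.3  38.3] closing 41.7 tilt 0.1 j [-0.29  0.98 -0.53  1.74  0.78  0.64 -0.55] F [ 0.1  0.9 -1.7] w 0.381 ff 60.1
shift cm [ 0.04 -0.14  0.27] turn
```

```bash
python3 -m creep '{"deltas":[[[2.6,0,-0.1,0.1,0],[2.6,0,-0.1,0.2,0],[2.6,0,-0.1,0.27,0],[2.6,0,-0.1,0.27,0],[2.6,0,-0.1,0.27,0]]]}'; python3 -m creep '{"deltas":[[[4,0,0,0,0],[5.5,0,0,0,0],[6.5,0,0,0,0],[6.5,0,0,-0.5,0],[6.5,0,0,-2,0],[6.5,0,0,-5,0],[6.5,0,0,-8,0],[6.5,0,0,-11,0],[6.5,0,0,-13,0],[6.5,0,0,-13,0],[6.5,0,0,-13,0]]]}'; python3 go.py 330 280 170
```

```text
t: 25.82
position: [0.5295, 0.2923, 0.0356]
ee_rot: [0.0, 0.409, 0.913, 0.0]
contact_force: [-1.3, -1.9, 5.4]
gripper_width: 0.377
finger_force: 61.2
t: 26.73
position: [0.53, 0.2927, 0.166]
ee_rot: [0.001, 0.409, 0.912, 0.001]
contact_force: [-0.6, -0.6, -0.9]
gripper_width: 0.76
finger_force: 0.0
t 26.7333 pos [530.  292.7 166. ] closing 41.7 tilt 0.16 j [-0.22  0.82 -0.66  1.68  0.63  0.87 -0.42] F [-0.6 -0.6 -0.9] w 0.76 ff 0.0
shift cm [ 12.35 -15.78  -0.45] turn
```

Back the arm off and inspect.

```bash
python3 -m creep '{"deltas":[[[6.5,1.2,-1.6,0,0],[6.5,3,-4,0,0],[6.5,5,-6.4,0,0],[6.5,7,-8.8,0,0],[6.5,9,-11,0,0],[6.5,11,-14,0,0],[6.5,12,-15.5,0,0],[6.5,12,-15.5,0,0],[6.5,12,-15.5,0,0]]]}'
python3 - <<'E'
from h import *
O=dict(red=((400,216),.056),wax=((441,215),.028),brown=((181,179),.052),tape=((150,205),.066),linen=((237,240),.052),ring=((347,192),.014))
im,d,W,c=items("top",O);a,_=get_image("scene")
cv2.imwrite("pics/fin.png",cv2.resize(im[120:300,90:490],None,fx=2,fy=2,interpolation=cv2.INTER_CUBIC)[:,:,::-1])
cv2.imwrite("pics/fin2.png",cv2.resize(a[120:350,120:420],None,fx=2.6,fy=2.6,interpolation=cv2.INTER_CUBIC)[:,:,::-1])
E
```

```text
t: 27.48
position: [0.3328, 0.2781, 0.164]
ee_rot: [-0.0, 0.408, 0.913, -0.001]
contact_force: [-0.2, -0.7, -0.8]
gripper_width: 0.762
finger_force: 0.0
red z 0.0565 mean [ 516.1 -214.8] rect [ 516.1 -215.    38.9   37.1] -89.4
wax z 0.0276 mean [ 518.9 -294.7] rect [ 518.7 -294.2   48.2   30.1] -89.4
brown z 0.0527 mean [585.4 230.4] rect [585.6 230.1  34.4  33.6] 2.0
tape z 0.0646 mean [527.4 290.6] rect [527.9 289.6  60.5  32.5] -49.1
linen z 0.0519 mean [460.2 107.9] rect [460.5 107.9  38.9  36.9] -89.4
ring z 0.0131 mean [ 563.7 -109.8] rect [ 564.1 -109.8   32.1   30.1] -44.4
```

View pics/fin.png

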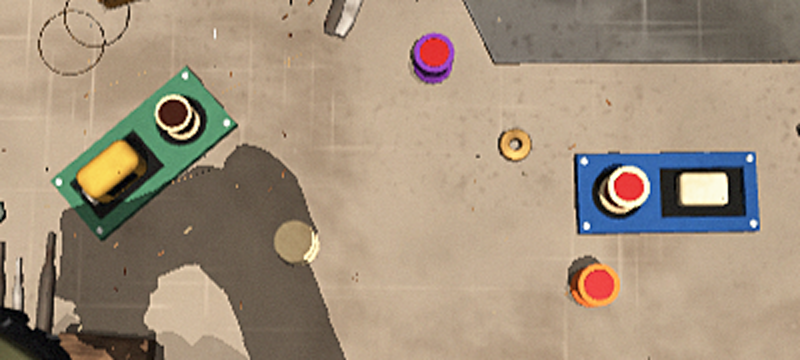

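View pics/fin2.png

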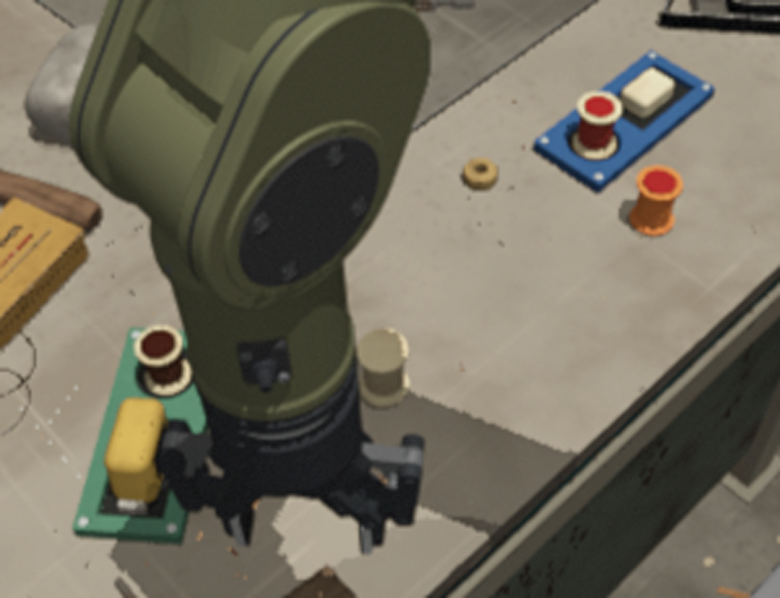

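Both pictures show all four pieces upright and seated: red at (625,190) and wax at (703,188) in the blue tray, brown at (175,115) and tape at (108,168) in the green tray. Heights and offsets are within tolerance, the linen spool and ring have not moved, and the arm is clear.

```bash
python3 -c "
from cell import *
print(hand_in())"
```

```text
the job is handed in; nothing more can be done
None
```

Both kits are made up and the job is handed in: the last camera check had all four pieces seated within tolerance, with the linen spool and brass ring unmoved; `hand_in()` gave no verdict.

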